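# Stack a dish for reading and hold the sensor arm over it

### The job

Set the closed culture dish centred on the reading stand's round plate, then lay the larger, thick aluminium ring flat and centred on the dish's lid as an aperture and let go of it. Then swing the stand's spring-return sensor arm, by the upright pin on its head, all the way over the stack to its stop, and finish while still holding it there: it springs back if let go. Leave the thin ring, the dropper vial and the spare objective where they stand and the stack undisturbed.

Things in the scene. Friction and masses are not known exactly. Their poses are not given: they have to be found in the camera images.
- dish: Closed clear round culture dish, 61 mm across, 16 mm high, about 30 g, lying flat. Origin: centre of its underside, z up. It is taken across its rim.
- thick_ring: The larger, thicker of two rings: plain aluminium, 38 mm outside, 20 mm bore, 11 mm high, 30 g, lying flat. Origin: centre of its underside, z up.
- plate (a point): Centre of the top face of the reading stand's fixed round plate (86 mm across, 20 mm above the bench, smooth and flat). x axis points from the plate to the pivot post, which stands 140 mm away on the far side; z up. The stand's grey base is 108 mm square and 10 mm high under the plate, with a 56 mm wide neck to the post. The stand is fixed to the bench.
- pivot (a point): On the vertical axis of the sensor arm at half height of its hub (82 mm above the bench). The hub is 34 mm across and its top is 98 mm above the bench. x, y, z axes as plate.
- sensor_arm (a joint): Swing of the sensor arm in rad. 0: parked, where its spring keeps it, turned 1.3 rad (75 degrees) away from the plate, on the robot's right. It grows as the arm turns clockwise seen from above; 1.3: at its stop, with the head straight above the plate centre. The spring's push back at the handle grows from about 2 N parked to 4.5 N at the stop; let go, the arm swings back.
- sensor_head: The moving sensor arm: a hub on the pivot post and, 140 mm out, a white round head 48 mm across, joined by a 16 mm wide, 12 mm high white bar. Origin: on the pivot axis at the underside of the hub, 72 mm above the bench; x axis points from the head to the pivot, z up. The head reaches from 62 to 92 mm above the bench.
- handle (a point): Middle of the free length of the upright round steel pin (14 mm across) on top of the head, on its axis, 117 mm above the bench. The pin stands from 92 to 136 mm above the bench, with a 21 mm collar in its lowest 3 mm; it does not turn in the head. x axis points to the pivot axis, z up.
- thin_ring: Bystander: thin white adapter ring, 29 mm across, 5 mm high. Origin: centre of its underside.
- vial: Bystander: small dropper vial with red cap, 24 mm across, 48 mm high, standing. Origin: centre of its underside.
- lens: Bystander: spare microscope objective, 24 mm across, 44 mm high, standing. Origin: centre of its underside.
Things that resemble listed ones, but are neither listed nor needed, are in the scene too. What is shaped like the dish but blue or purple is not meant.

How it is judged:
By the outcome, as a careful person would: the job done as asked, in the order asked, and still so for the second after the job is handed in, while the arm keeps its last pose, push and grip.
It also fails if it takes over 58 s, if anything falls off the work surface, if the arm or the gripper's body presses on something with over 40 N, if the wrist force passes 120 N, or if a joint passes its speed limit or range.

### The arm

A 6-joint arm with a two-finger parallel gripper is mounted at the origin on a cart in front of the work surface, level with it; the furniture and walls round the work are solid. World frame = base frame: x ahead of the robot, y to its left, z up, the work surface at z = 0. Lengths are in m, angles in rad, forces in N, time in s.
With the tool pointing down it reaches from about 0.3 to 0.875 m from the base axis. Payload 6.4 kg.
Tool frame: the origin (TCP) lies at the very end of the fingers, on their centre line; the grasp point (between the pads) lies 19 mm behind it; z points along the fingers, y is the line along which they close (so a half turn about z gives the same grasp; the last joint's range is limited). The gripper opens to 85 mm and grips with 20 to 120 N. Pads are 22 mm wide; open, the fingers measure 114 mm over their backs; the gripper's body (76 mm by 85 mm) begins 54 mm behind the grasp point. The pads swing forward as they close: fully open they stand 13 mm farther back than shut.
Start: joints at [-1.43, 0.181, 1.607, -0, 1.354, -0.206], TCP at [0.195, -0.541, 0.231] pointing down, gripper open.
Joint ranges: [-2.99, 2.99], [-0.89, 2.07], [0.3, 2.58], [-1.14, 4.28], [0, 2.63], [-3.12, 3.12]. Speed limits (rad/s): [2.57, 2.57, 3.01, 3.14, 3.14, 3.14].

### API

Orientations are given as a unit quaternion [w, x, y, z].
In Python, from bench import ctrl gives the robot as it stands.
- The arm moves only by the tool jog_arm, never from a script. Its argument "series" is a list that holds one entry, the list of rows, each a list of 7 numbers: the shift along the tool's x, y, z in mm, then the turn, a rotation vector about the tool's x, y, z in rad, then the finger opening in mm, from 0 to 85.4. In form: [[[tx, ty, tz, rx, ry, rz, gripper], ...]]. A call has exactly 10 rows; each row shifts and turns the commanded pose from where the row before left it, along the tool's axes as they then stand; what a row does not reach is not made up. A row lasts 1/10 s, in which the tool goes at most 50 mm and 8.59 degrees, less where a joint would pass 70% of its speed; a pose out of reach is approached as far as the arm can. A call with a gripper value outside its range is refused whole. The fingers move at their own pace and stop on an object; the grip force is fixed at half the most. Time passes only in rows, so rows that do not move let the fingers close, or fill a call up. It gives the time, the measured TCP pose, the force, the opening and the grip force at its end, in the units of the state.
- ctrl.get_obs(): the state, without advancing time (a new reading comes with each control period).
- ctrl.camera(name): name is "scene" or "top" or "wrist"; returns a dict with "frame" (480x640x3 uint8, blue, green, red), "z_map" (480x640 float32, m along the optical axis (not along the pixel's ray), 0 where there is no reading), "fx", "fy", "cx", "cy" (pixels), "xyz" and "rotation" of the camera in the world. Camera axes: x right, y down, z forward; pixel columns grow to the right and rows downward; lengths in m; the calibration is good to about 2 mm. A picture is of the moment at which its call begins.
- ctrl.hand_in(): hands the job in; it is judged then, once.
The state is a dict: "time_s": time; "q": joint angles; "dq": joint speeds; "joint_efforts": joint torques, N m; "eef_pos": TCP position; "eef_rot": TCP orientation; "wrist_force": force on the tool from outside, world axes, zero at the start; "torque": the same for the moment, N m; "opening": opening from 0.0 (shut) to 1.0 (fully open); "grasp_force": force on a finger pad.
Only numpy, scipy, OpenCV 4.12 (cv2) and the standard library are available. Lean on these libraries where they do the work, as an engineer would, in place of code of your own. Each camera call takes 0.05 s, during which the arm holds its last target. There are 200 camera calls.

## Working session

There is one attempt and no reset: what is moved stays moved. The work goes in short steps, Python scripts to look and compute and a tool call to move; the robot and the scene stay as the last step left them, time stands still between calls to the robot, and variables do not carry over. Pictures are saved under pics/ and viewed, at most 10 in all, crops included, and the job is handed in when it is done.

Besides the shell and the picture viewer there is one more tool, called after ">>>" by a JSON object that holds its "op" and its "data". jog_arm: Moves the arm, as the interface text tells. Its arguments: {"type":"object","properties":{"series":{"type":"array"}},"required":["series"]}

```bash
ls; mkdir -p pics
python3 - <<'E'
from bench import ctrl
import cv2,numpy as np,pickle
o=ctrl.get_obs(); print(o)
for n in("top","scene"):
    c=ctrl.camera(n); pickle.dump(c,open(f'{n}.pkl','wb')); cv2.imwrite(f'pics/{n}0.png',c['frame'])
    print(n,c['fx'],c['fy'],c['cx'],c['cy'],c['xyz'],np.round(c['rotation'],3).tolist())
E
```

```text
pics
{'time_s': 0.0, 'q': array([-1.43028711e+00,  1.81515812e-01,  1.60802018e+00,  2.75377572e-07,
        1.35380692e+00, -2.06269532e-01]), 'dq': array([-0.00065191,  0.00038001, -0.00119267,  0.00049573, -0.00049704,
       -0.00081622]), 'joint_efforts': array([-2.21047185e-04, -4.44874656e+01, -3.51334655e+01, -4.66352885e-04,
        9.06503439e-03,  9.22276143e-06]), 'eef_pos': array([ 0.19537836, -0.5401944 ,  0.23039246]), 'eef_rot': array([-8.74649468e-04,  9.85005312e-01,  1.72521793e-01,  2.89034857e-05]), 'wrist_force': array([-0.01063202,  0.62577332, -0.08345208]), 'torque': array([-0.03514422, -0.04064907, -0.01869537]), 'grasp_force': 0.0, 'opening': 0.9996730321866751}
top 503.6303960453792 503.6303960453792 313.16298482944956 241.16116088728995 [ 0.42993398 -0.00493762  1.06571551] [-0.05, 0.708, -0.704, 0.025]
scene 603.7473536931477 603.7473536931477 320.67394495865307 232.80647210445517 [-0.65153641  0.02032055  0.89726411] [-0.326, 0.627, -0.622, 0.337]
```

View pics/top0.png

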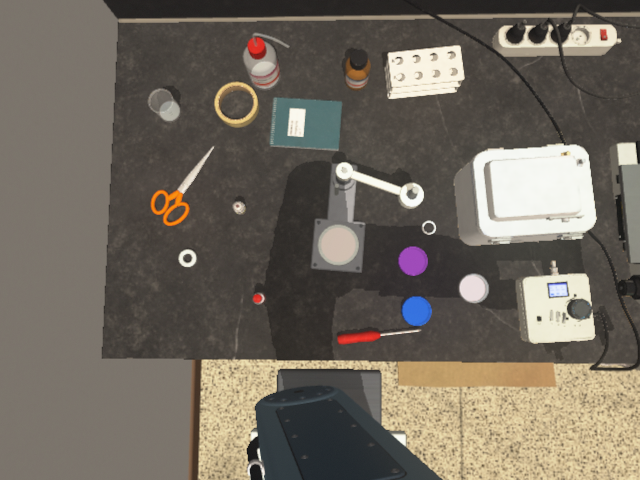

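View pics/scene0.png

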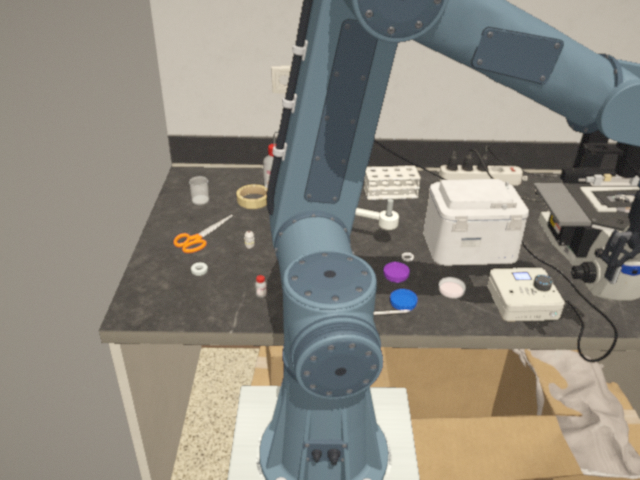

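The top view shows the dish candidates: clear at (474,289), purple (413,261), blue (416,311). I choose the clear one. Ring candidates are (188,258), about 19 px so 38 mm and thick, (429,228), small and thin, and the tape roll (236,104). I choose (188,258). The plate is at (338,244), the pivot at (344,171) and the head pin at (411,188). The vial is at (259,298) and the lens at (239,207). In the scene view the dish is at (452,288) and the ring at (199,269).

```bash
cat > h.py <<'E'
import numpy as np,cv2
from scipy.spatial.transform import Rotation as R
def rot(c):
    r=np.asarray(c['rotation']); return R.from_quat(r,scalar_first=True).as_matrix() if r.shape==(4,) else r
def ray(c,u,v): return rot(c)@np.array([(u-c['cx'])/c['fx'],(v-c['cy'])/c['fy'],1])
def onz(c,u,v,z):
    d=ray(c,u,v); p=np.asarray(c['xyz']); return p+d*(z-p[2])/d[2]
def proj(c,P):
    q=rot(c).T@(np.asarray(P)-c['xyz']); return np.array([c['cx']+c['fx']*q[0]/q[2],c['cy']+c['fy']*q[1]/q[2]])
def cross(c1,p1,c2,p2):
    d1,d2=ray(c1,*p1),ray(c2,*p2); A=np.c_[d1,-d2]; s=np.linalg.lstsq(A,np.asarray(c2['xyz'])-c1['xyz'],rcond=None)[0]
    a=c1['xyz']+d1*s[0]; b=c2['xyz']+d2*s[1]; return (a+b)/2,np.linalg.norm(a-b)
def blob(c,box,f):
    x0,y0,x1,y1=box; hsv=cv2.cvtColor(c['frame'][y0:y1,x0:x1],cv2.COLOR_BGR2HSV); m=f(hsv).astype(np.uint8)
    k=max(cv2.findContours(m,cv2.RETR_EXTERNAL,cv2.CHAIN_APPROX_NONE)[0],key=cv2.contourArea)
    e=cv2.fitEllipse(cv2.convexHull(k)); return (e[0][0]+x0,e[0][1]+y0),e[1],cv2.contourArea(k)
def zat(c,u,v,r=3):
    z=c['z_map'][int(v)-r:int(v)+r+1,int(u)-r:int(u)+r+1]; z=z[z>0]; z=np.median(z); return c['xyz']+ray(c,u,v)*z
E
python3 - <<'E'
from h import *; import pickle
t=pickle.load(open('top.pkl','rb'));s=pickle.load(open('scene.pkl','rb'))
w=lambda h:(h[...,2]>140)&(h[...,1]<60)
B={'dish':((452,265,496,312),(435,272,470,302)),'ring':((172,242,204,275),(185,258,213,280)),'thin':((418,218,440,238),(398,250,418,264)),'plate':((316,222,362,266),None),'head':((396,174,428,212),None),'hub':((332,160,354,182),None)}
for n,(a,b) in B.items():
    f=w if n!='plate' else (lambda h:(h[...,2]>110))
    p,ax,A=blob(t,a,f); print(n,np.round(p,1),np.round(ax,1),A,'depthpt',np.round(zat(t,*p,1 if n!='ring' else 12),4))
    if b: q,ax2,_=blob(s,b,w); X,e=cross(t,p,s,q); print('   scene',np.round(q,1),np.round(ax2,1),'tri',np.round(X,4),'miss',round(e,4))
crop=lambda x,y,r=40:cv2.resize(t['frame'][y-r:y+r,x-r:x+r],(260,260),interpolation=cv2.INTER_CUBIC)
cr2=lambda x,y,r=40:cv2.resize(s['frame'][y-r:y+r,x-r:x+r],(260,260),interpolation=cv2.INTER_CUBIC)
cv2.imwrite('pics/c1.png',np.vstack([np.hstack([crop(474,289),crop(188,258),crop(411,188)]),np.hstack([cr2(452,288),cr2(199,269),cr2(388,215)])]))
E
```

```text
dish [473.4 288. ] [28.3 29.4] 625.0 depthpt [ 0.4447 -0.2974  0.0153]
   scene [451.4 287.2] [21.  27.1] tri [ 0.4448 -0.3     0.0072] miss 0.0007
ring [187.  257.8] [17.5 18.1] 230.5 depthpt [0.5053 0.3029 0.0012]
   scene [198.9 268.2] [13.7 16.9] tri [0.5049 0.2998 0.0071] miss 0.0027
thin [428.6 227.1] [13.7 14.4] 141.5 depthpt [ 0.5728 -0.2113 -0.0012]
   scene [407.5 255.8] [ 8.8 12.1] tri [ 0.5723 -0.2119  0.0027] miss 0.0026
plate [339.1 243.4] [58.3 61. ] 1903.0 depthpt [ 0.5354 -0.0216  0.0195]
head [409.1 194.3] [26.1 29.1] 505.5 depthpt [ 0.6228 -0.1552  0.1017]
hub [345.1 171.6] [16.9 22.8] 249.5 depthpt [ 0.6689 -0.0319  0.0976]
```

View pics/c1.png

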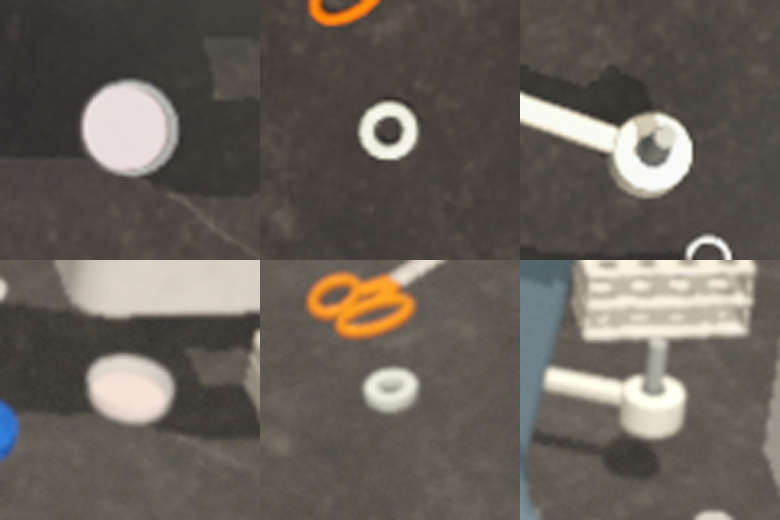

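The crops confirm the choice: a clear or pinkish closed dish, a thick 38 mm ring, and an upright steel pin. Heights and sizes are consistent. I'll move to a hover near the dish, with the fingers closing along world x.

```bash
cat >> h.py <<'E'
from scipy.linalg import logm
def T(p,M): A=np.eye(4);A[:3,:3]=M;A[:3,3]=p;return A
def down(phi): # finger closing direction angle phi, tool pointing straight down
    y=np.array([np.cos(phi),np.sin(phi),0]);z=np.array([0,0,-1.]);return np.c_[np.cross(y,z),y,z]
def go(p,phi,n,o=None):
    """constant body-frame step for n rows from the present pose to (p,phi)"""
    from bench import ctrl
    o=o or ctrl.get_obs(); G=np.linalg.inv(T(o['eef_pos'],R.from_quat(o['eef_rot'],scalar_first=True).as_matrix()))@T(p,down(phi))
    rv=R.from_matrix(G[:3,:3]).as_rotvec()/n
    # step translation t so that n repeats of (shift t in current axes, then turn) give G
    S=sum(R.from_rotvec(rv*k).as_matrix() for k in range(n)); t=np.linalg.solve(S,G[:3,3])*1000
    print('rows',n,'shift',np.round(t,2),'turn',np.round(rv,4)); return t,rv
E
python3 - <<'E'
from h import *
go([.43,-.298,.2],0,10)
E
```

```text
rows 10 shift [35.74  3.45  3.06] turn [-1.000e-04 -1.000e-04 -1.224e-01]
```

>>> {"op": "jog_arm", "data": {"series": [[[35.7,3.5,3,0,0,-0.1224,85],[35.7,3.5,3,0,0,-0.1224,85],[35.7,3.5,3,0,0,-0.1224,85],[35.7,3.5,3,0,0,-0.1224,85],[35.7,3.5,3,0,0,-0.1224,85],[35.7,3.5,3,0,0,-0.1224,85],[35.7,3.5,3,0,0,-0.1224,85],[35.7,3.5,3,0,0,-0.1224,85],[35.7,3.5,3,0,0,-0.1224,85],[35.7,3.5,3,0,0,-0.1224,85]]]}}

```text
time_s: 1.1
eef_pos: [0.4307, -0.2975, 0.2007]
eef_rot: [-0.0, 0.705, 0.709, 0.0]
wrist_force: [0.3, -0.1, -0.1]
opening: 0.995
grasp_force: 0.0
```

Run:
```python
from h import *; from bench import ctrl; import pickle
ctrl.camera('wrist'); ctrl.camera('wrist'); c=ctrl.camera('wrist'); o=ctrl.get_obs(); print(o['eef_pos'],o['eef_rot'],o['q'],o['dq'].max())
pickle.dump((c,o),open('w1.pkl','wb')); cv2.imwrite('pics/w1.png',c['frame'])
print(c['fx'],c['xyz'],c['rotation'],proj(c,[.445,-.299,.016]))
t=ctrl.camera('top'); pickle.dump(t,open('top2.pkl','wb'))
```

```text
[ 0.43042081 -0.29695398  0.20070424] [-7.12054464e-04  7.06111988e-01  7.08099816e-01  6.07800028e-05] [-8.31184049e-01  9.55889638e-02  1.76722167e+00  5.66173934e-05
  1.28021028e+00 -8.34011525e-01] 0.017539320629251204
425.67759423572966 [ 0.43003745 -0.22905867  0.34327353] [ 1.29585433e-01  9.91563516e-01  3.06730259e-03 -2.28950695e-05] [336.7998468  224.49090707]
```

View pics/w1.png

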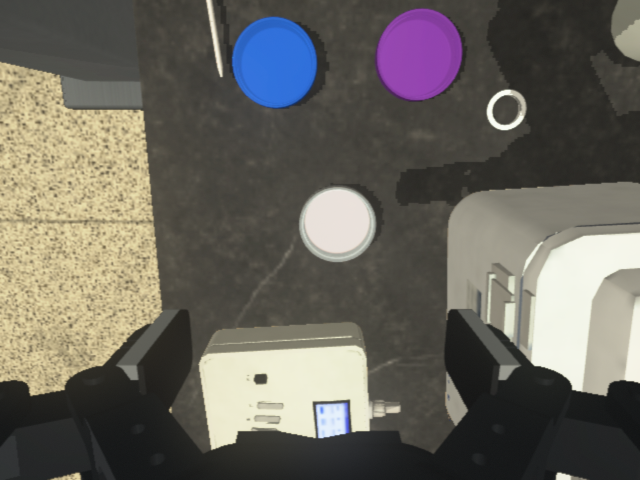

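The wrist view shows the dish at (337,224), where I predicted it. Blue is at (275,62), purple at (420,54) and the thin ring at (506,110). The instrument edge is at row 323 and the white box at column 450. Next I'll measure the dish from the wrist and the clearances.

Run:
```python
from h import *; import pickle
c,o=pickle.load(open('w1.pkl','rb'));s=pickle.load(open('scene.pkl','rb'));t=pickle.load(open('top2.pkl','rb'))
w=lambda h:(h[...,2]>190)&(h[...,1]<40)
p,ax,A=blob(c,(280,170,395,280),w); print('dish',p,ax,'z16',onz(c,*p,.016),'dep',zat(c,*p))
w2=lambda h:(h[...,2]>100)&(h[...,1]<60)
p,ax,A=blob(c,(285,175,390,275),w2); print('outer',p,ax,'z8',onz(c,*p,.008))
pt,a,_=blob(t,(440,255,500,320),w); print('top',pt,a,cross(c,p,t,pt))
for u,v in((280,340),(350,340),(470,250),(470,320),(600,250)): print((u,v),zat(c,u,v,1))
# plate in the top view
for th in(120,140,160):
  try:
    p,a,A=blob(t,(308,215,370,275),lambda h:h[...,2]>th); print('plate',th,p,a,A,onz(t,*p,.02))
  except Exception as e: print(e)
p,a,A=blob(t,(332,160,354,182),lambda h:h[...,2]>190); print('hub',p,a,onz(t,*p,.098))
```

```text
dish (337.0325393676758, 223.57980346679688) (69.65581512451172, 71.7922134399414) z16 [ 0.44516986 -0.29826856  0.016     ] dep [ 0.44514953 -0.29817558  0.01643969]
outer (336.87711334228516, 223.85684967041016) (76.12022399902344, 77.63799285888672) z8 [ 0.44541878 -0.30018854  0.008     ]
top (472.16547775268555, 287.88568115234375) (25.13743019104004, 26.155187606811523) (array([ 0.44630397, -0.30763507, -0.02911833]), np.float64(0.0018290086406224013))
(280, 340) [ 0.40016603 -0.39118548  0.03114995]
(350, 340) [ 0.45601215 -0.38716898  0.03819065]
(470, 250) [ 0.53520955 -0.30697499  0.06011739]
(470, 320) [ 0.47575158 -0.28306552  0.22592072]
(600, 250) [ 0.56410282 -0.28228527  0.14842766]
plate 120 (340.9306449890137, 248.84731674194336) (41.03685760498047, 55.206878662109375) 1568.5 [ 0.52399194 -0.02536097  0.02      ]
plate 140 (341.0909004211426, 248.5020980834961) (40.72846984863281, 52.33671569824219) 1469.5 [ 0.52471469 -0.02569336  0.02      ]
plate 160 (340.6539192199707, 248.21413803100586) (39.73651123046875, 50.348548889160156) 1335.5 [ 0.52531327 -0.02478411  0.02      ]
hub (344.90374088287354, 171.5093126296997) (16.217679977416992, 19.754899978637695) [ 0.66898379 -0.03143573  0.098     ]
```

Two views agree on the dish at (0.445, -0.299), with its top at 16 mm. Descending.

>>> {"op": "jog_arm", "data": {"series": [[[-1,7.3,10,0,0,0,78],[-1,7.3,24,0,0,0,78],[0,0,27,0,0,0,78],[0,0,27,0,0,0,78],[0,0,27,0,0,0,78],[0,0,27,0,0,0,78],[0,0,24,0,0,0,78],[0,0,18,0,0,0,78],[0,0,10,0,0,0,78],[0,0,3,0,0,0,78]]]}}

```text
time_s: 2.3
eef_pos: [0.444, -0.3013, 0.0026]
eef_rot: [-0.001, 0.708, 0.706, 0.0]
wrist_force: [0.3, -0.1, 0.4]
opening: 0.912
grasp_force: 0.0
```

Run:
```python
from h import *; from bench import ctrl; import pickle
c=ctrl.camera('wrist'); o=ctrl.get_obs(); print(o['eef_pos'],o['wrist_force'],o['opening'])
pickle.dump((c,o),open('w2.pkl','wb')); cv2.imwrite('pics/w2.png',c['frame'])
```

```text
[ 0.44435492 -0.30140264  0.00314986] [ 0.00822513  0.17119534 -0.522584  ] 0.9090656058032562
```

View pics/w2.png

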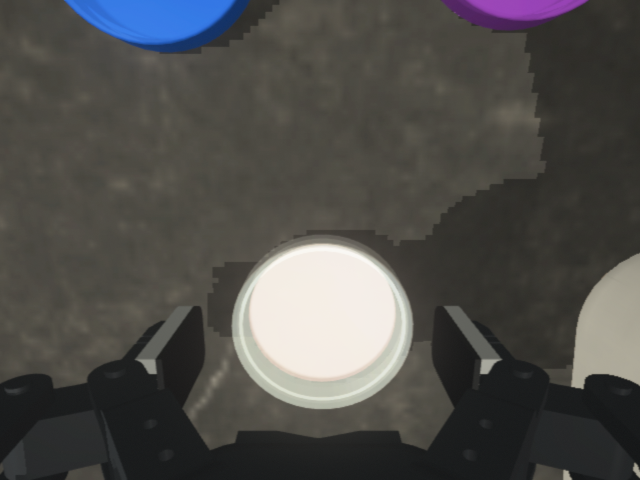

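The dish, at (322,312), lies between the pads at (180,340) and (465,340). I'll check the fingertip height from depth.

Run:
```python
from h import *; import pickle
c,o=pickle.load(open('w2.pkl','rb'))
for u,v in((195,312),(190,320),(200,345),(170,330),(150,355),(445,312),(450,320),(440,345),(322,312),(100,200)): print((u,v),np.round(zat(c,u,v,1),4))
p,ax,A=blob(c,(220,225,425,420),lambda h:(h[...,2]>205)&(h[...,1]<40)); print(p,ax,onz(c,*p,.016))
```

```text
(195, 312) [ 0.4046 -0.2909  0.02  ]
(190, 320) [ 0.4047 -0.2911  0.0257]
(200, 345) [ 0.4048 -0.3036  0.0181]
(170, 330) [ 0.4016 -0.2901  0.0344]
(150, 355) [ 0.4013 -0.2901  0.0485]
(445, 312) [ 0.4837 -0.2902  0.0221]
(450, 320) [ 0.4834 -0.2901  0.0282]
(440, 345) [ 0.4826 -0.301   0.0232]
(322, 312) [ 0.4452 -0.2926  0.0164]
(100, 200) [ 0.3688 -0.258   0.    ]
(322.1532897949219, 322.75469970703125) (155.79051208496094, 167.07257080078125) [ 0.44522425 -0.29663509  0.016     ]
```

>>> {"op": "jog_arm", "data": {"series": [[[1,0.8,3,0,0,0,78],[1,0,3,0,0,0,78],[0,0,0,0,0,0,70],[0,0,0,0,0,0,64],[0,0,0,0,0,0,50],[0,0,0,0,0,0,50],[0,0,0,0,0,0,50],[0,0,0,0,0,0,50],[0,0,0,0,0,0,50],[0,0,0,0,0,0,50]]]}}

```text
time_s: 3.35
eef_pos: [0.4461, -0.2994, -0.0006]
eef_rot: [0.001, 0.707, 0.707, -0.0]
wrist_force: [-2.3, 1.4, 6.5]
opening: 0.685
grasp_force: 63.4
```

Run:
```python
from h import *; from bench import ctrl; import pickle
c=ctrl.camera('wrist'); o=ctrl.get_obs(); print(o['eef_pos'],o['wrist_force'],o['opening'],o['grasp_force'])
pickle.dump((c,o),open('w3.pkl','wb'))
print(np.round(zat(c,322,312,2),4))
p,ax,A=blob(c,(220,225,425,420),lambda h:(h[...,2]>205)&(h[...,1]<40)); print(p,ax,onz(c,*p,.016))
```

```text
[ 0.44608955 -0.29937816 -0.0005824 ] [-0.90995932  1.34359199  7.80219218] 0.6836037616367635 63.42495918273926
[ 0.4472 -0.2894  0.0162]
(318.06678009033203, 332.1767807006836) (157.9215087890625, 169.62454223632812) [ 0.44590123 -0.29654814  0.016     ]
```

The dish is gripped. There is a small 7 N contact of the tips on the bench. Lifting, then I'll check it.

>>> {"op": "jog_arm", "data": {"series": [[[0,0,-5,0,0,0,50],[0,0,-10,0,0,0,50],[0,0,-20,0,0,0,50],[0,0,-25,0,0,0,50],[0,0,-30,0,0,0,50],[0,0,-30,0,0,0,50],[20,5,-30,0,0,0,50],[35,10,-30,0,0,0,50],[40,10,-20,0,0,0,50],[40,10,-5,0,0,0,50]]]}}

```text
time_s: 4.4
eef_pos: [0.4822, -0.1638, 0.2073]
eef_rot: [0.003, 0.707, 0.707, 0.001]
wrist_force: [0.8, -0.2, -0.4]
opening: 0.68
grasp_force: 64.1
```

>>> {"op": "jog_arm", "data": {"series": [[[35,5,0,0,0,0,50],[25,5,0,0,0,0,50],[15,0,0,0,0,0,50],[5,0,0,0,0,0,50],[0,0,0,0,0,0,50],[0,0,0,0,0,0,50],[0,0,0,0,0,0,50],[0,0,0,0,0,0,50],[0,0,0,0,0,0,50],[0,0,0,0,0,0,50]]]}}

```text
time_s: 5.4
eef_pos: [0.4906, -0.0845, 0.2032]
eef_rot: [-0.0, 0.707, 0.707, -0.0]
wrist_force: [-0.0, 0.3, -0.1]
opening: 0.685
grasp_force: 64.1
```

Run:
```python
from h import *; from bench import ctrl; import pickle
c=ctrl.camera('wrist'); o=ctrl.get_obs(); print(o['eef_pos'],o['wrist_force'],o['opening'],o['grasp_force'])
pickle.dump((c,o),open('w4.pkl','wb')); cv2.imwrite('pics/w4.png',c['frame']); print(proj(c,[.533,-.025,.02]))
```

```text
[ 0.49060521 -0.08433841  0.2032271 ] [-0.11671118  0.18550852  0.66134004] 0.6824152244646131 64.11264538764954
[375.01800557 139.93631326]
```

View pics/w4.png

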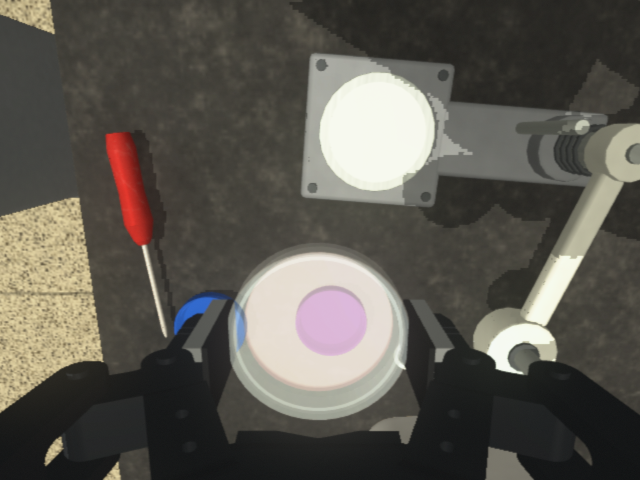

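The wrist view shows the held dish, level, at (320,330). The plate is at (378,131), the hub at (632,152) and the head at (515,340). Fitting the plate and cross-checking with the top view.

Run:
```python
from h import *; import pickle
c,o=pickle.load(open('w4.pkl','rb'));t=pickle.load(open('top.pkl','rb'))
p,ax,A=blob(c,(310,60,445,200),lambda h:(h[...,2]>225)); P=onz(c,*p,.02); print('plate',p,ax,A,P,zat(c,*p),'diam',np.array(ax)*(c['xyz'][2]-.02)/c['fx'])
for th in(130,150,170,190):
  q,a,A=blob(t,(308,215,370,267),lambda h:h[...,2]>th); print(th,q,a,A,onz(t,*q,.02),cross(c,p,t,q))
# base corner holes -> centre and axis
g=np.array([[321,65],[443,75],[426,197],[312,187]],float); W=np.array([onz(c,*x,.01) for x in g]); print('holes',W.mean(0),[np.linalg.norm(W[i]-W[(i+1)%4]).round(4) for i in range(4)],'axis',np.arctan2(*((W[1]+W[2]-W[0]-W[3])[[1,0]])))
d,ax,A=blob(c,(220,235,420,425),lambda h:(h[...,2]>200)&(h[...,1]<40)); print('dish lid',d,ax,zat(c,285,300),onz(c,*d,zat(c,285,300)[2]),o['eef_pos'])
```

```text
plate (376.3006057739258, 131.32866668701172) (113.00843048095703, 117.8087158203125) 10172.5 [ 0.5337415  -0.01881599  0.02      ] [ 0.53365082 -0.01881502  0.0206824 ] diam [0.08658549 0.0902634 ]
130 (337.79723167419434, 244.3988265991211) (41.093441009521484, 41.39567947387695) 1289.5 [ 0.53327517 -0.01882891  0.02      ] (array([ 0.5320825 , -0.01873202,  0.03230655]), np.float64(0.00014108772096165745))
150 (337.9501552581787, 244.54726791381836) (40.07158660888672, 40.33816909790039) 1226.0 [ 0.5329654 -0.0191478  0.02     ] (array([ 0.53067893, -0.01880848,  0.04311471]), np.float64(5.352608328012958e-05))
170 (337.8636665344238, 244.46726989746094) (38.998382568359375, 39.321346282958984) 1165.0 [ 0.53313231 -0.01896746  0.02      ] (array([ 0.53144128, -0.01876392,  0.03723506]), np.float64(5.871793708175976e-05))
190 (337.9574432373047, 244.46931266784668) (34.2423095703125, 34.70914077758789) 895.0 [ 0.5331287  -0.01916269  0.02      ] (array([ 0.53122151, -0.01884576,  0.03911841]), np.float64(0.00012077074494262927))
holes [ 0.53446368 -0.02021723  0.01      ] [np.float64(0.0903), np.float64(0.0908), np.float64(0.0908), np.float64(0.0897)] axis -0.08300597331379378
dish lid (324.90071868896484, 328.6804885864258) (142.9153289794922, 170.6289520263672) [ 0.4799369  -0.07020797  0.22019298] [ 0.49263072 -0.08017845  0.22019298] [ 0.49060521 -0.08433841  0.2032271 ]
```

The plate is at (0.5335, -0.019, 0.0205) and its axis is -0.083 rad, which agrees with the hub. Moving above it, then down.

>>> {"op": "jog_arm", "data": {"series": [[[6,4,0,0,0,0,50],[14,9,0,0,0,0,50],[20,13,5,0,0,0,50],[15,10,15,0,0,0,50],[8,5,25,0,0,0,50],[2.3,1.9,30,0,0,0,50],[0,0,30,0,0,0,50],[0,0,25,0,0,0,50],[0,0,20,0,0,0,50],[0,0,12,0,0,0,50]]]}}

```text
time_s: 6.45
eef_pos: [0.5326, -0.018, 0.0394]
eef_rot: [-0.001, 0.707, 0.707, -0.001]
wrist_force: [-0.5, -0.2, -0.3]
opening: 0.681
grasp_force: 64.1
```

Run:
```python
from h import *; from bench import ctrl
ctrl.camera('wrist');ctrl.camera('wrist');ctrl.camera('wrist')
o=ctrl.get_obs(); print(o['eef_pos'],o['wrist_force']); go([.5335,-.019,.0210],0,5)
```

```text
[ 0.53334532 -0.01848691  0.04096928] [-0.35543026 -0.35104118 -0.19322942]
rows 5 shift [-0.1   0.03  3.99] turn [-0.0002 -0.0001  0.    ]
```

>>> {"op": "jog_arm", "data": {"series": [[[-0.5,0,5,0,0,0,50],[0,0,5,0,0,0,50],[0,0,4,0,0,0,50],[0,0,3,0,0,0,50],[0,0,2,0,0,0,50],[0,0,1,0,0,0,50],[0,0,0,0,0,0,50],[0,0,0,0,0,0,50],[0,0,0,0,0,0,50],[0,0,0,0,0,0,50]]]}}

```text
time_s: 7.6
eef_pos: [0.5336, -0.0193, 0.0214]
eef_rot: [0.0, 0.707, 0.707, 0.0]
wrist_force: [0.1, 0.0, -0.3]
opening: 0.682
grasp_force: 64.1
```

>>> {"op": "jog_arm", "data": {"series": [[[0,0,0.8,0,0,0,50],[0,0,0.4,0,0,0,50],[0,0,0,0,0,0,50],[0,0,0,0,0,0,60],[0,0,0,0,0,0,62],[0,0,0,0,0,0,64],[0,0,0,0,0,0,67],[0,0,0,0,0,0,71],[0,0,0,0,0,0,76],[0,0,0,0,0,0,80]]]}}

```text
time_s: 8.6
eef_pos: [0.5335, -0.0193, 0.0201]
eef_rot: [-0.0, 0.707, 0.707, 0.0]
wrist_force: [0.5, -0.2, -0.3]
opening: 0.937
grasp_force: 0.0
```

>>> {"op": "jog_arm", "data": {"series": [[[0,0,-3,0,0,0,82],[0,0,-8,0,0,0,82],[0,0,-15,0,0,0,82],[0,0,-20,0,0,0,82],[0,0,-25,0,0,0,82],[0,0,-30,0,0,0,82],[0,0,-30,0,0,0,82],[-10,0,-30,0,0,0,82],[-20,0,-15,0,0,0,82],[-30,0,-5,0,0,0,82]]]}}

```text
time_s: 9.6
eef_pos: [0.535, -0.0793, 0.2055]
eef_rot: [0.003, 0.706, 0.708, 0.001]
wrist_force: [-0.1, -0.1, 0.5]
opening: 0.961
grasp_force: 0.0
```

Run:
```python
from h import *; from bench import ctrl; import pickle
for _ in range(4): c=ctrl.camera('wrist')
t=ctrl.camera('top'); o=ctrl.get_obs(); print(o['eef_pos'])
pickle.dump((c,o),open('w5.pkl','wb')); pickle.dump(t,open('top5.pkl','wb'))
print(proj(c,[.5335,-.019,.02]))
cv2.imwrite('pics/w5.png',c['frame'])
```

```text
[ 0.53331901 -0.07897337  0.20158727]
[316.41692431 136.61693808]
```

View pics/w5.png

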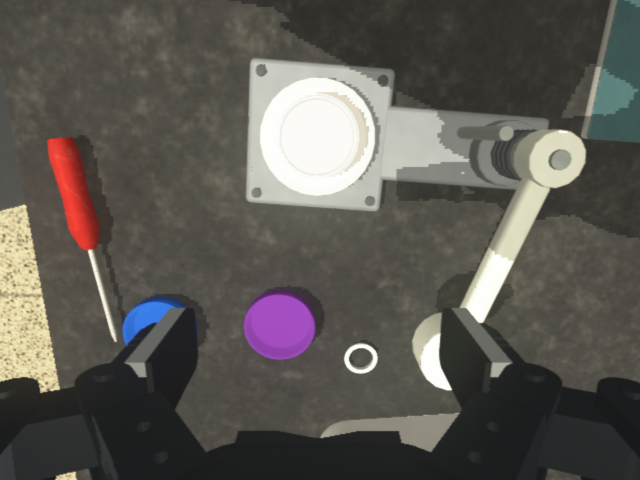

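The dish at (320,135) sits on the plate, whose centre is at (317,137). I'll measure the offset from the depth cloud.

```bash
cat >> h.py <<'E'
def cloud(c):
    v,u=np.mgrid[:480,:640]; d=np.stack([(u-c['cx'])/c['fx'],(v-c['cy'])/c['fy'],np.ones(u.shape)],-1)
    P=(d*c['z_map'][...,None])@rot(c).T+c['xyz']; P[c['z_map']<=0]=np.nan; return P
def disc(P,ctr,r,z0,z1):
    m=(np.hypot(P[...,0]-ctr[0],P[...,1]-ctr[1])<r)&(P[...,2]>z0)&(P[...,2]<z1)
    X=P[m]; e=cv2.minEnclosingCircle((X[:,:2]*1000).astype(np.float32)); return len(X),np.median(X[:,2]).round(4),np.round(e[0],1),round(e[1],1),np.round(X[:,:2].mean(0)*1000,1)
E
python3 - <<'E'
from h import *; import pickle
c,o=pickle.load(open('w5.pkl','rb'));t=pickle.load(open('top5.pkl','rb')); c4=pickle.load(open('w4.pkl','rb'))[0]
for n,k in(('wrist',c),('top',t)):
    P=cloud(k); print(n,'lid',disc(P,(.5335,-.019),.05,.031,.042),'plate',disc(P,(.5335,-.019),.05,.0155,.026))
print('empty plate w4',disc(cloud(c4),(.5335,-.019),.05,.016,.026))
P=cloud(c); print('pin/head top wrist',disc(cloud(t),(.62,-.155),.05,.1,.15), 'hub',disc(P,(.671,-.031),.03,.094,.104),disc(cloud(t),(.671,-.031),.03,.094,.104))
print('thickring top',disc(cloud(t),(.505,.301),.03,.006,.016))
E
```

```text
wrist lid (5911, np.float64(0.0363), array([533.1, -19.5]), 30.3, array([533.1, -18.8])) plate (4715, np.float64(0.0204), array([533.7, -20.1]), 43.0, array([534.6, -19. ]))
top lid (272, np.float64(0.0356), array([529.3, -25.2]), 28.3, array([526.6, -33.2])) plate (345, np.float64(0.0197), array([532.6, -19.5]), 42.8, array([525.7, -35.9]))
empty plate w4 (10720, np.float64(0.0205), array([533.8, -20.2]), 42.9, array([533.6, -19.1]))
pin/head top wrist (0, np.float64(nan), array([0., 0.]), 0.0, array([nan, nan])) hub (1850, np.float64(0.0948), array([673. , -31.1]), 16.6, array([672.4, -30.8])) (56, np.float64(0.0958), array([674. , -26.3]), 14.0, array([673.4, -25.9]))
thickring top (178, np.float64(0.0104), array([504.2, 299.7]), 19.2, array([504.3, 299.2]))
  return _methods._mean(a, axis=axis, dtype=dtype,
  ret = ret.dtype.type(ret / rcount)
h.py:36: RuntimeWarning: Mean of empty slice.
  X=P[m]; e=cv2.minEnclosingCircle((X[:,:2]*1000).astype(np.float32)); return len(X),np.median(X[:,2]).round(4),np.round(e[0],1),round(e[1],1),np.round(X[:,:2].mean(0)*1000,1)
  ret = um.true_divide(
```

The dish is centred: lid (533.1, -19.5) against plate (533.7, -20.1) mm. The ring is at (0.504, 0.300) with its top at 10.4 mm. Going there.

>>> {"op": "jog_arm", "data": {"series": [[[15,0,0,0,0,0,60],[30,-3,0,0,0,0,60],[45,-4,0,0,0,0,60],[48,-5,0,0,0,0,60],[48,-5,0,0,0,0,60],[48,-5,0,0,0,0,60],[45,-4,0,0,0,0,60],[35,-3,0,0,0,0,60],[25,0,0,0,0,0,60],[10,0,0,0,0,0,60]]]}}

```text
time_s: 10.85
eef_pos: [0.5026, 0.2735, 0.2007]
eef_rot: [-0.001, 0.706, 0.709, -0.0]
wrist_force: [0.3, 0.1, 0.1]
opening: 0.703
grasp_force: 0.0
```

```bash
python3 - <<'E' 2>/dev/null
from h import *; from bench import ctrl; import pickle
for _ in range(4): c=ctrl.camera('wrist')
o=ctrl.get_obs(); print(o['eef_pos'],o['opening'])
p=proj(c,[.504,.3,.01]); print(p)
r=disc(cloud(c),(.504,.3),.035,.006,.016); print(r)
x,y=map(int,p); q,ax,A=blob(c,(x-40,y-40,x+40,y+40),lambda h:(h[...,2]>150)&(h[...,1]<60)); print(q,ax,onz(c,*q,.0105))
go([r[2][0]/1000,r[2][1]/1000,.003],0,8)
E
```

```text
[0.50409122 0.26940732 0.20079057] 0.7030064157862119
[318.67892464 178.91068871]
(1341, np.float64(0.0111), array([505.4, 299.3]), 19.0, array([505.4, 299.7]))
(320.6346321105957, 179.16065216064453) (48.97322082519531, 49.46718215942383) [0.5055207  0.29986326 0.0105    ]
rows 8 shift [ 3.75  0.17 24.72] turn [-0.0001  0.0001  0.0001]
```

>>> {"op": "jog_arm", "data": {"series": [[[10,0.7,10,0,0,0,60],[15,0.7,20,0,0,0,60],[5,0,30,0,0,0,60],[0,0,30,0,0,0,60],[0,0,30,0,0,0,60],[0,0,30,0,0,0,60],[0,0,25,0,0,0,60],[0,0,14,0,0,0,60],[0,0,5,0,0,0,60],[0,0,0,0,0,0,60]]]}}

```text
time_s: 12.05
eef_pos: [0.506, 0.2993, 0.0067]
eef_rot: [-0.0, 0.707, 0.707, -0.0]
wrist_force: [-0.1, 0.1, 0.7]
opening: 0.704
grasp_force: 0.0
```

>>> {"op": "jog_arm", "data": {"series": [[[0,0,0,0,0,0,52],[0,0,0,0,0,0,46],[0,0,0,0,0,0,42],[0,0,0,0,0,0,38],[0,0,0,0,0,0,32],[0,0,0,0,0,0,30],[0,0,0,0,0,0,30],[0,0,0,0,0,0,30],[0,0,0,0,0,0,30],[0,0,0,0,0,0,30]]]}}

```text
time_s: 13.05
eef_pos: [0.5066, 0.3, 0.0087]
eef_rot: [0.0, 0.707, 0.707, 0.001]
wrist_force: [-2.9, -1.3, 10.0]
opening: 0.378
grasp_force: 58.6
```

>>> {"op": "jog_arm", "data": {"series": [[[0,0,-3,0,0,0,30],[0,0,-5,0,0,0,30],[0,0,-12,0,0,0,30],[0,0,-20,0,0,0,30],[0,0,-30,0,0,0,30],[0,0,-30,0,0,0,30],[0,0,-30,0,0,0,30],[0,0,-20,0,0,0,30],[0,0,0,0,0,0,30],[0,0,0,0,0,0,30]]]}}

```text
time_s: 14.05
eef_pos: [0.506, 0.2997, 0.1574]
eef_rot: [0.0, 0.707, 0.707, 0.0]
wrist_force: [-0.4, -0.1, -0.9]
opening: 0.37
grasp_force: 59.5
```

```bash
python3 - <<'E' 2>/dev/null
from h import *; from bench import ctrl; import pickle
for _ in range(4): c=ctrl.camera('wrist')
o=ctrl.get_obs(); e=o['eef_pos']; print(e,o['opening'],o['grasp_force'],o['wrist_force'])
pickle.dump((c,o),open('w6.pkl','wb')); print(proj(c,e))
cv2.imwrite('pics/w6.png',c['frame'][180:480,120:520])
E
```

```text
[0.50494738 0.29933042 0.15544185] 0.3721810449165958 59.52308613806963 [ 0.19156329 -0.37058259 -0.16245063]
[318.73122721 318.4330262 ]
```

View pics/w6.png

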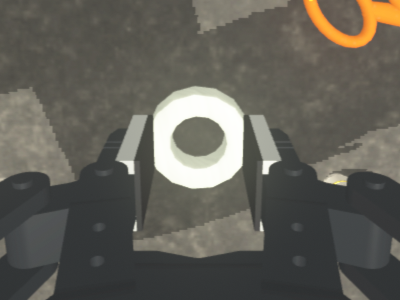

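The ring, at crop (198,137), is held flat between the pads. I'll get its tilt and underside relative to the TCP from depth.

```bash
python3 - <<'E' 2>/dev/null
from h import *; import pickle
c,o=pickle.load(open('w6.pkl','rb')); e=o['eef_pos']; P=cloud(c)
sub=P[265:375,270:366].reshape(-1,3); sub=sub[(sub[:,2]>e[2]-.03)&(sub[:,2]<e[2]+.03)]
h,b=np.histogram((sub[:,2]-e[2])*1000,bins=np.arange(-20,20,1)); print([(int(x),int(y)) for x,y in zip(b,h) if y])
zt=b[np.argmax(h)]/1000+e[2]
X=sub[abs(sub[:,2]-zt-.0005)<.002]; A=np.c_[X[:,:2]-X[:,:2].mean(0),np.ones(len(X))]; k=np.linalg.lstsq(A,X[:,2],rcond=None)[0]; print('plane',k, 'top-TCP',k[2]-e[2],cv2.minEnclosingCircle((X[:,:2]*1000).astype(np.float32)),e)
E
```

```text
[(-10, 1), (-9, 6), (-8, 27), (-7, 86), (-6, 130), (-5, 150), (-4, 132), (-3, 151), (-2, 141), (-1, 168), (0, 313), (1, 1688), (2, 2680), (3, 534), (4, 47), (5, 36), (6, 48), (7, 45), (8, 42), (9, 40), (10, 35), (11, 54), (12, 37), (13, 19), (14, 22), (15, 15), (16, 2)]
plane [-0.00303755 -0.00170651  0.15765218] top-TCP 0.0022103373743202204 ((504.5375671386719, 299.0635986328125), 19.207292556762695) [0.50494738 0.29933042 0.15544185]
```

The ring is flat (tilt under 0.2°), with its underside at TCP - 8.8 mm. Target TCP is (0.5335, -0.019, 0.0455). Moving over.

>>> {"op": "jog_arm", "data": {"series": [[[-10,0,0,0,0,0,30],[-25,2,0,0,0,0,30],[-40,4,0,0,0,0,30],[-45,5,0,0,0,0,30],[-48,5,0,0,0,0,30],[-48,5,0,0,0,0,30],[-45,4,0,0,0,0,30],[-35,3,0,0,0,0,30],[-17,0.5,0,0,0,0,30],[-5,0,0,0,0,0,30]]]}}

```text
time_s: 15.25
eef_pos: [0.534, -0.0208, 0.1566]
eef_rot: [-0.0, 0.708, 0.706, -0.0]
wrist_force: [-0.0, -0.3, -0.3]
opening: 0.374
grasp_force: 59.5
```

>>> {"op": "jog_arm", "data": {"series": [[[-0.5,0,10,0,0,0,30],[0,0,20,0,0,0,30],[0,0,25,0,0,0,30],[0,0,20,0,0,0,30],[0,0,12,0,0,0,30],[0,0,5,0,0,0,30],[0,0,0,0,0,0,30],[0,0,0,0,0,0,30],[0,0,0,0,0,0,30],[0,0,0,0,0,0,30]]]}}

```text
time_s: 16.25
eef_pos: [0.5351, -0.019, 0.066]
eef_rot: [0.001, 0.707, 0.707, 0.0]
wrist_force: [-0.7, 0.5, 0.5]
opening: 0.373
grasp_force: 59.5
```

```bash
python3 - <<'E' 2>/dev/null
from h import *; from bench import ctrl; import pickle
for _ in range(3): c=ctrl.camera('wrist')
o=ctrl.get_obs(); print(o['eef_pos'],o['wrist_force']); go([.5335,-.019,.0455],0,4)
P=cloud(c); print('lid seen',disc(P,(.533,-.0195),.05,.0335,.040))
E
```

```text
[ 0.53469329 -0.0189093   0.06552015] [ 0.16542814 -0.36670722 -0.59739322]
rows 4 shift [-0.02 -0.3   5.  ] turn [ 0.0002  0.     -0.    ]
lid seen (8063, np.float64(0.0363), array([533.1, -19.2]), 30.3, array([532.9,  -9.8]))
```

>>> {"op": "jog_arm", "data": {"series": [[[0,-1,6,0,0,0,30],[0,-0.3,6,0,0,0,30],[0,0,4,0,0,0,30],[0,0,2,0,0,0,30],[0,0,1,0,0,0,30],[0,0,0.8,0,0,0,30],[0,0,0,0,0,0,30],[0,0,0,0,0,0,30],[0,0,0,0,0,0,30],[0,0,0,0,0,0,30]]]}}

```text
time_s: 17.4
eef_pos: [0.5332, -0.0188, 0.0454]
eef_rot: [0.0, 0.707, 0.707, 0.0]
wrist_force: [-0.5, 0.3, 0.2]
opening: 0.373
grasp_force: 59.5
```

>>> {"op": "jog_arm", "data": {"series": [[[0,0,0.5,0,0,0,30],[0,0,0,0,0,0,30],[0,0,0,0,0,0,34],[0,0,0,0,0,0,36],[0,0,0,0,0,0,38],[0,0,0,0,0,0,40],[0,0,0,0,0,0,43],[0,0,0,0,0,0,48],[0,0,0,0,0,0,55],[0,0,0,0,0,0,60]]]}}

```text
time_s: 18.4
eef_pos: [0.5332, -0.0188, 0.0448]
eef_rot: [0.0, 0.707, 0.707, 0.0]
wrist_force: [-0.1, 0.2, 0.6]
opening: 0.704
grasp_force: 0.0
```

>>> {"op": "jog_arm", "data": {"series": [[[0,0,-3,0,0,0,65],[0,0,-6,0,0,0,65],[0,0,-12,0,0,0,65],[0,0,-20,0,0,0,65],[0,0,-25,0,0,0,65],[0,0,-30,0,0,0,65],[0,0,-30,0,0,0,65],[-10,0,-25,0,0,0,65],[-20,0,-5,0,0,0,65],[-30,0,0,0,0,0,65]]]}}

```text
time_s: 19.4
eef_pos: [0.5344, -0.0787, 0.2041]
eef_rot: [0.002, 0.706, 0.708, 0.001]
wrist_force: [0.5, 0.1, 1.0]
opening: 0.763
grasp_force: 0.0
```

```bash
python3 - <<'E' 2>/dev/null
from h import *; from bench import ctrl; import pickle
for _ in range(4): c=ctrl.camera('wrist')
t=ctrl.camera('top'); s=ctrl.camera('scene'); o=ctrl.get_obs(); print(o['eef_pos'],o['q'])
pickle.dump((c,o,t,s),open('w7.pkl','wb')); cv2.imwrite('pics/w7.png',c['frame'])
P=cloud(c); C=(.533,-.0195)
print('ring',disc(P,C,.05,.043,.051),'lid',disc(P,C,.05,.034,.040),'plate',disc(P,C,.05,.017,.025))
print('hub',disc(P,(.673,-.031),.03,.09,.105))
E
```

```text
[ 0.53297545 -0.07814015  0.20101597] [-3.66266198e-01  1.29502554e-01  1.72908059e+00  3.86708128e-04
  1.28318092e+00 -3.66557712e-01]
ring (1770, np.float64(0.0472), array([532.5, -19.5]), 19.0, array([532.7, -19.3])) lid (4158, np.float64(0.0363), array([533.1, -19.4]), 30.3, array([533.3, -18.6])) plate (4755, np.float64(0.0204), array([533.7, -20.2]), 42.9, array([534.5, -18.8]))
hub (2831, np.float64(0.0944), array([671.7, -37.4]), 23.3, array([671.5, -31.4]))
```

View pics/w7.png

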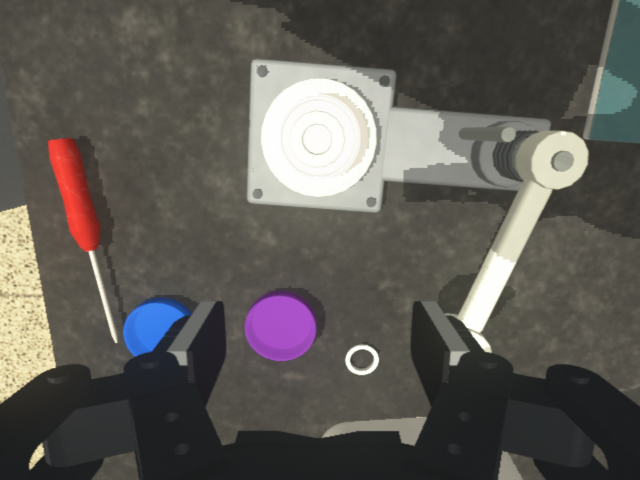

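The ring is flat and centred on the dish: ring (532.5, -19.5), lid (533.1, -19.4), plate (533.7, -20.2), ring top 47.2 mm. Now I'll find the pin at its parked place.

```bash
python3 - <<'E' 2>/dev/null
from h import *; import pickle
t=pickle.load(open('top.pkl','rb'));s=pickle.load(open('scene.pkl','rb')); c4=pickle.load(open('w4.pkl','rb'))[0]
pp=np.array([.5337,-.0201]); a=-.083; pv=pp+.14*np.array([np.cos(a),np.sin(a)]); th=np.pi+a+1.3
g=pv+.14*np.array([np.cos(th),np.sin(th)]); print('pivot',pv,'pin by geometry',g, 'tangent',th-np.pi/2)
for n,k in(('top',t),('scene',s),('w4',c4)):
    P=cloud(k); print(n,'head',disc(P,g,.035,.084,.1),'pin',disc(P,g,.035,.104,.142),'proj pin top',proj(k,[*g,.136]))
E
```

```text
pivot [ 0.67321805 -0.03170666] pin by geometry [ 0.62471344 -0.16303565] tangent 2.787796326794896
top head (436, np.float64(0.0913), array([ 626.1, -156.9]), 28.7, array([ 623.8, -157.7])) pin (71, np.float64(0.1332), array([ 624.6, -161.7]), 7.2, array([ 623.1, -160.5])) proj pin top [416.17324932 189.72432409]
scene head (192, np.float64(0.0909), array([ 622.3, -156.6]), 29.8, array([ 618.8, -159.6])) pin (71, np.float64(0.1226), array([ 620.8, -162.8]), 10.0, array([ 620.7, -162.7])) proj pin top [389.85330554 199.3154547 ]
w4 head (3038, np.float64(0.0921), array([ 626. , -153.7]), 26.3, array([ 623.7, -151.3])) pin (183, np.float64(0.108), array([ 624.4, -161.8]), 6.8, array([ 621.3, -159.2])) proj pin top [555.77024823 395.5905087 ]
```

```bash
python3 - <<'E' 2>/dev/null
from h import *; import pickle
for f in('w6','w7','w4'):
    x=pickle.load(open(f+'.pkl','rb')); c,o=x[0],x[1]; e=o['eef_pos']; D=(cloud(c)-e)*1000
    for sgn in(-1,1):
        m=(sgn*D[...,0]>20)&(sgn*D[...,0]<60)&(abs(D[...,1])<14)&(D[...,2]>-25)&(D[...,2]<40)
        print(f,o['opening'].round(3),sgn,'n',m.sum(),'lowest z-TCP',np.round(np.percentile(D[m][:,2],[0.5,2,5,20]),1),'inner x',np.round(np.percentile(abs(D[m][:,0]),[1,10,50]),1))
E
python3 - <<'E'
from h import *; import pickle
for f in('w6','w7','w4'):
    x=pickle.load(open(f+'.pkl','rb')); c,o=x[0],x[1]; e=o['eef_pos']; D=(cloud(c)-e)*1000
    for sgn in(-1,1):
        m=(sgn*D[...,0]>20)&(sgn*D[...,0]<60)&(abs(D[...,1])<14)&(D[...,2]>-25)&(D[...,2]<40)
        print(f,round(o['opening'],3),sgn,'n',m.sum(),'lowest z-TCP',np.round(np.percentile(D[m][:,2],[0.5,2,5,20]),1),'inner x',np.round(np.percentile(abs(D[m][:,0]),[1,10,50]),1))
E
```

```text
w6 0.372 -1 n 968 lowest z-TCP [ 5.3  7.1  8.8 13.9] inner x [20.1 20.6 24.9]
w6 0.372 1 n 862 lowest z-TCP [ 5.5  7.4  9.1 13.9] inner x [20.  20.5 24.7]
w7 0.757 -1 n 3164 lowest z-TCP [ 8.3  9.7 11.7 17.9] inner x [32.2 32.4 32.7]
w7 0.757 1 n 3157 lowest z-TCP [ 8.3  9.8 11.6 18.1] inner x [32.2 32.3 32.7]
w4 0.682 -1 n 4945 lowest z-TCP [ 9.2 12.  15.3 16.6] inner x [20.2 22.1 29.4]
w4 0.682 1 n 4751 lowest z-TCP [ 8.8 12.  15.1 16.6] inner x [20.2 22.  28.7]
```

Tips are never below the TCP. The pin is at (0.6245, -0.162), so TCP z = 0.100, fingers closing along the swing tangent (φ = -0.354).

Run:
```python
from h import *
go([.6245,-.162,.2],-.354,10)
```

```text
rows 10 shift [-6.86 10.42  0.1 ] turn [-0.     -0.      0.0354]
```

>>> {"op": "jog_arm", "data": {"series": [[[-6.9,10.4,0,0,0,0.0354,55],[-6.9,10.4,0,0,0,0.0354,55],[-6.9,10.4,0,0,0,0.0354,55],[-6.9,10.4,0,0,0,0.0354,55],[-6.9,10.4,0,0,0,0.0354,55],[-6.9,10.4,0,0,0,0.0354,55],[-6.9,10.4,0,0,0,0.0354,55],[-6.9,10.4,0,0,0,0.0354,55],[-6.9,10.4,0,0,0,0.0354,55],[-6.9,10.4,0,0,0,0.0354,55]]]}}

```text
time_s: 20.7
eef_pos: [0.625, -0.1639, 0.2007]
eef_rot: [-0.0, 0.821, 0.57, -0.0]
wrist_force: [-0.2, -0.2, -1.0]
opening: 0.646
grasp_force: 0.0
```

Run:
```python
from h import *; from bench import ctrl; import pickle
for _ in range(4): c=ctrl.camera('wrist')
o=ctrl.get_obs(); print(o['eef_pos'],o['opening'],o['wrist_force']); pickle.dump((c,o),open('w8.pkl','wb'))
cv2.imwrite('pics/w8.png',c['frame']); P=cloud(c)
m=(P[...,2]>.104)&(P[...,2]<.14)&(np.hypot(P[...,0]-.6245,P[...,1]+.162)<.02)
print(m.sum(), P[m].mean(0) if m.any() else 0, proj(c,[.6245,-.162,.136]))
if m.any(): X=P[m]; top=X[X[:,2]>.13]; print(len(top),cv2.minEnclosingCircle((top[:,:2]*1000).astype(np.float32)) if len(top) else '')
go([.6245,-.162,.1],-.354,8)
```

```text
[ 0.62432157 -0.16315478  0.20055745] 0.6406747325025997 [-0.70439506  0.59764243 -0.31517   ]
878 [ 0.62648151 -0.16031641  0.12994747] [317.12943421 261.62105164]
599 ((625.5691528320312, -162.55799865722656), 7.140938758850098)
rows 8 shift [ 0.14 -0.02 12.57] turn [-0.0001 -0.     -0.    ]
```

View pics/w8.png

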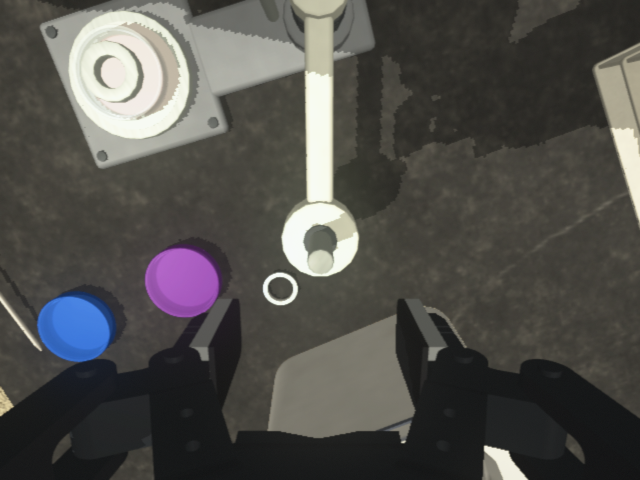

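The pin top is at (320,261), midway between the pads, and the bar runs straight up the image, so the alignment is good. I'll check the gap to the white box at (330,360).

Run:
```python
from h import *; import pickle
c,o=pickle.load(open('w8.pkl','rb')); P=cloud(c)
for u,v in((290,365),(340,340),(390,322),(340,400),(380,330)): print((u,v),P[v,u].round(3))
for f in('top.pkl',):
    t=pickle.load(open(f,'rb')); P=cloud(t); m=(P[...,2]>.05)&(P[...,2]<.28)&(P[...,0]>.5)&(P[...,0]<.8)&(P[...,1]<-.2)&(P[...,1]>-.5); print('box y max',np.percentile(P[m][:,1],99.8),P[m][:,2].max(),'x',np.percentile(P[m][:,0],[.2,99.8]))
```

```text
(290, 365) [ 0.559 -0.272  0.023]
(340, 340) [ 0.605 -0.269  0.015]
(390, 322) [ 0.65  -0.265  0.021]
(340, 400) [ 0.6   -0.272  0.092]
(380, 330) [ 0.64  -0.267  0.025]
box y max -0.26525184496994114 0.1739011465456759 x [0.52622874 0.70715838]
```

The box is 100 mm away, which is fine. Descending and closing on the pin.

>>> {"op": "jog_arm", "data": {"series": [[[0,1,8,0,0,0,50],[0,0,12,0,0,0,50],[0,0,15,0,0,0,50],[0,0,18,0,0,0,50],[0,0,18,0,0,0,50],[0,0,14,0,0,0,50],[0,0,9,0,0,0,50],[0,0,5,0,0,0,50],[0,0,0,0,0,0,50],[0,0,0,0,0,0,50]]]}}

```text
time_s: 21.9
eef_pos: [0.6258, -0.1635, 0.1024]
eef_rot: [0.0, 0.821, 0.572, 0.0]
wrist_force: [0.3, -1.3, -0.5]
opening: 0.587
grasp_force: 0.0
```

>>> {"op": "jog_arm", "data": {"series": [[[0,0,0,0,0,0,35],[0,0,0,0,0,0,22],[0,0,0,0,0,0,15],[0,0,0,0,0,0,8],[0,0,0,0,0,0,2],[0,0,0,0,0,0,2],[0,0,0,0,0,0,2],[0,0,0,0,0,0,2],[0,0,0,0,0,0,2],[0,0,0,0,0,0,2]]]}}

```text
time_s: 22.9
eef_pos: [0.6259, -0.1636, 0.1024]
eef_rot: [0.001, 0.821, 0.572, 0.0]
wrist_force: [1.0, -0.6, 6.3]
opening: 0.143
grasp_force: 58.5
```

Run:
```python
from h import *; from bench import ctrl
o=ctrl.get_obs(); print(o['eef_pos'],o['eef_rot'],o['opening'],o['grasp_force'],o['wrist_force'],o['q'])
# swing: constant body step along the arc about the pivot
pv=np.array([.6732,-.0317]); th=np.pi-.083
e=pv+.14*np.array([np.cos(th),np.sin(th)]); print(e)
go([*e,o['eef_pos'][2]],-.354-1.3,26)
```

```text
[ 0.62585943 -0.16355161  0.10244455] [5.75978990e-04 8.20572155e-01 5.71542536e-01 3.68351433e-04] 0.14333485442059332 58.501256704330444 [ 0.96896186 -0.59902521  6.26381043] [-4.38765875e-01  4.67877499e-01  1.51214918e+00  6.75769058e-05
  1.16019999e+00 -8.47657188e-02]
[ 0.53368195 -0.02009334]
rows 26 shift [ 0.15 -7.04 -0.01] turn [ 0.   -0.    0.05]
```

>>> {"op": "jog_arm", "data": {"series": [[[0.1,-3.5,0,0,0,0.025,2],[0.15,-7,0,0,0,0.05,2],[0.15,-7,0,0,0,0.05,2],[0.15,-7,0,0,0,0.05,2],[0.15,-7,0,0,0,0.05,2],[0.15,-7,0,0,0,0.05,2],[0.15,-7,0,0,0,0.05,2],[0.15,-7,0,0,0,0.05,2],[0.15,-7,0,0,0,0.05,2],[0.15,-7,0,0,0,0.05,2]]]}}

```text
time_s: 23.9
eef_pos: [0.5709, -0.1272, 0.1024]
eef_rot: [0.001, 0.933, 0.361, 0.001]
wrist_force: [2.3, -1.7, 5.2]
opening: 0.146
grasp_force: 58.8
```

```bash
cat > sw.py <<'E'
from h import *; from bench import ctrl
o=ctrl.get_obs(); e=o['eef_pos']; M=R.from_quat(o['eef_rot'],scalar_first=True).as_matrix()
pv=np.array([.6732,-.0317]); d=e[:2]-pv; th=np.arctan2(d[1],d[0])%(2*np.pi)
print(e,'r',np.hypot(*d),'swing',np.pi-.083+1.3-th,'yaw swing',-.354-np.arctan2(M[1,1],M[0,1]),'F',o['wrist_force'],o['opening'],o['grasp_force'],'q',o['q'].round(2))
E
python3 sw.py
```

```text
[ 0.57085102 -0.12716493  0.1024193 ] r 0.13996023642308733 swing 0.46638842866396013 yaw swing 0.4778172087854923 F [ 2.3095662  -1.65816812  5.16359272] 0.14570494501842962 58.79123032093048 q [-0.42  0.35  1.68 -0.    1.11  0.41]
```

The swing follows the arc with r = 140.0 mm and low forces. Continuing.

>>> {"op": "jog_arm", "data": {"series": [[[0.15,-7,0,0,0,0.05,2],[0.15,-7,0,0,0,0.05,2],[0.15,-7,0,0,0,0.05,2],[0.15,-7,0,0,0,0.05,2],[0.15,-7,0,0,0,0.05,2],[0.15,-7,0,0,0,0.05,2],[0.15,-7,0,0,0,0.05,2],[0.15,-7,0,0,0,0.05,2],[0.15,-7,0,0,0,0.05,2],[0.15,-7,0,0,0,0.05,2]]]}}

```text
time_s: 24.9
eef_pos: [0.5377, -0.0665, 0.1024]
eef_rot: [0.001, 0.993, 0.119, 0.0]
wrist_force: [-1.0, -2.6, 7.2]
opening: 0.143
grasp_force: 58.9
```

```bash
python3 sw.py; python3 -c "
from h import *
go([.5337,-.0201,.1024],-1.654,6)"
```

```text
[ 0.53767171 -0.06647504  0.10243827] r 0.13991861628427038 swing 0.9658298195238415 yaw swing 0.9776900779204992 F [-0.98391524 -2.61644383  7.17623392] 0.14339085623986608 58.93103778362274 q [-0.34  0.26  1.79 -0.    1.08  0.99]
rows 6 shift [ 0.15 -7.79 -0.  ] turn [ 0.0003 -0.0001  0.0537]
```

>>> {"op": "jog_arm", "data": {"series": [[[0.15,-7,0,0,0,0.05,2],[0.15,-7,0,0,0,0.05,2],[0.15,-7,0,0,0,0.05,2],[0.15,-7,0,0,0,0.05,2],[0.15,-7,0,0,0,0.05,2],[0.1,-4.2,0,0,0,0.03,2],[0.05,-2.8,0,0,0,0.02,2],[0,-2,0,0,0,0.01,2],[0,0,0,0,0,0,2],[0,0,0,0,0,0,2]]]}}

```text
time_s: 25.9
eef_pos: [0.5334, -0.0229, 0.1024]
eef_rot: [0.001, 0.999, -0.034, -0.0]
wrist_force: [-2.6, -3.7, 9.2]
opening: 0.147
grasp_force: 59.2
```

```bash
python3 sw.py
```

```text
[ 0.53339682 -0.0229034   0.10235738] r 0.14007965184931084 swing 1.2798384882262765 yaw swing 1.2854585906024085 F [-2.59171661 -3.71168895  9.22589906] 0.14675626626697252 59.22564089298248 q [-0.26  0.25  1.81 -0.    1.08  1.38]
```

The reading is only the spring force so far, at about 1.28 rad. Creeping on until the stop is felt.

>>> {"op": "jog_arm", "data": {"series": [[[0,-1,0,0,0,0.007,2],[0,-1,0,0,0,0.007,2],[0,-1,0,0,0,0.007,2],[0,-1,0,0,0,0,2],[0,-0.7,0,0,0,0,2],[0,0,0,0,0,0,2],[0,0,0,0,0,0,2],[0,0,0,0,0,0,2],[0,0,0,0,0,0,2],[0,0,0,0,0,0,2]]]}}

```text
time_s: 26.9
eef_pos: [0.5337, -0.0199, 0.1024]
eef_rot: [0.002, 0.999, -0.045, -0.0]
wrist_force: [-4.4, -10.6, 9.3]
opening: 0.143
grasp_force: 59.4
```

```bash
python3 sw.py
```

```text
[ 0.53366296 -0.01994936  0.10237154] r 0.14003093540352246 swing 1.3010133611884043 yaw swing 1.3067361876012349 F [ -4.36586253 -10.61176752   9.25264071] 0.14285544342095288 59.40029203891754 q [-0.26  0.25  1.81 -0.    1.08  1.41]
```

At the stop: swing 1.301 rad and about 10.6 N against the 4.5 N spring. One quick numeric check of the stack, then I'll hand in.

Run:
```python
from h import *; from bench import ctrl
c=ctrl.camera('wrist'); P=cloud(c); C=(.5335,-.0195)
for n,a in(('ring',(.045,.05)),('lid',(.034,.039)),('plate',(.018,.024))):
    try: print(n,disc(P,C,.046,*a))
    except Exception as e: print(n,'hidden')
print(ctrl.hand_in())
```

```text
ring (0, np.float64(nan), array([0., 0.]), 0.0, array([nan, nan]))
lid (2120, np.float64(0.0363), array([533.6, -19.2]), 30.4, array([547.2, -19.9]))
plate (5087, np.float64(0.0203), array([534.2, -19.9]), 42.8, array([548.3, -22.2]))
the job is handed in; nothing more can be done
None
  return _methods._mean(a, axis=axis, dtype=dtype,
  ret = ret.dtype.type(ret / rcount)
h.py:36: RuntimeWarning: Mean of empty slice.
  X=P[m]; e=cv2.minEnclosingCircle((X[:,:2]*1000).astype(np.float32)); return len(X),np.median(X[:,2]).round(4),np.round(e[0],1),round(e[1],1),np.round(X[:,:2].mean(0)*1000,1)
  ret = um.true_divide(
```

Handed in at about 27 s: the dish and thick ring are stacked on the plate within about 1.5 mm of centre, and the sensor arm is gripped and held at its stop (1.30 rad); the dish had not moved after the swing, but the head hides the ring, so I last saw the ring just before the swing.

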